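# Sweep the drawing things into the wooden corral

## Robot

A 6-joint arm with a two-finger parallel gripper is mounted at the origin on a cart in front of the work surface, level with it; the furniture and walls round the work are solid. World frame = base frame: x ahead of the robot, y to its left, z up, the work surface at z = 0. Lengths are in mm, angles in degrees, forces in N, time in s.
With the tool pointing down it reaches from about 300 to 850 mm from the base axis. Payload 4.2 kg.
Tool frame: the origin (TCP) lies midway between the tips of the shut fingers; the grasp point (between the pads) lies 19 mm behind it; z points along the fingers, y is the line along which they close (so a half turn about z gives the same grasp; the last joint's range is limited). The gripper opens to 91 mm and grips with 3 to 60 N. Pads are 32 mm wide; open, the fingers measure 118 mm over their backs; the gripper's body (76 mm by 178 mm) begins 60 mm behind the grasp point.
Start: joints at [74.599, 18.312, 89.639, -0, 72.044, -1.146], TCP at [141.59, 557.311, 213.976] pointing down, gripper open.
Joint ranges: [-177.97, 177.97], [-48.28, 115.42], [12.27, 149.76], [-77.06, 257.06], [2.81, 150.46], [-146.56, 146.56]. Speed limits (degrees/s): [147.25, 147.25, 180, 180, 180, 180].

## Interface

Orientations are given as [roll, pitch, yaw] about the fixed x, y, z axes, in that order (R = Rz(yaw) Ry(pitch) Rx(roll)).
In Python, from workcell import env gives the robot as it stands.
- The arm moves only by the shell command python3 -m jog 'ROWS' [FORCE]. ROWS is a JSON object of lists of equal length, an entry for each row: "jaw": the finger opening in mm, from 0 to 91.2; "slide": the shift along the tool's x, y, z in units of 30 mm (1.0 is 30 mm), a list of three; "spin": the turn about the tool's z in units of 8 degrees (1.0 is 8 degrees). In form: {"jaw": [jaw, ...], "slide": [[dx, dy, dz], ...], "spin": [spin, ...]}. A call has 1 to 10 rows; each row shifts and turns the commanded pose from where the row before left it, along the tool's axes as they then stand; what a row does not reach is not made up. A row lasts 1/10 s, in which the tool goes at most 50 mm and 8.59 degrees, less where a joint would pass 70% of its speed; a pose out of reach is approached as far as the arm can. A call is refused whole if a number of a shift passes 1 or a number of a turn 1, either way. A call with a gripper value outside its range is refused whole. The fingers move at their own pace and stop on an object; FORCE is the grip in N (left out, the last holds). Time passes only in rows, so rows that do not move let the fingers close. It gives the time, the measured TCP pose, the force, the opening and the grip force at its end, in the units of the state.
- env.state(): the state, without advancing time (a new reading comes with each control period).
- env.grab_frame(name): name is "scene" or "top" or "wrist"; returns the picture (420x560x3 uint8, red, green, blue); there is no depth.
- env.camera_model(name): a dict with "fx", "fy", "cx", "cy" (pixels), "camera_from_world" (4x4, takes a point from world to camera coordinates). Camera axes: x right, y up, looking along -z (the intrinsics and any distortion apply to the point x, -y, -z); pixel columns grow to the right and rows downward; lengths in mm; the calibration is good to about 2 mm. A picture is of the moment at which its call begins: read the wrist's pose just before it. camera_model takes no time and is no camera call; for the wrist camera it gives the pose at the moment of the call.
- env.job_done(): hands the job in; it is judged then, once.
The state is a dict: "time_s": time; "qpos": joint angles; "qvel": joint speeds; "effort": joint torques, N m; "ee_pos": TCP position; "ee_rot": TCP orientation; "force": force on the tool from outside, world axes, zero at the start; "torque": the same for the moment, N m; "gripper_width": finger opening in mm; "gripper_force": force on a finger pad.
Only numpy, scipy, OpenCV 4.12 (cv2) and the standard library are available. Lean on these libraries where they do the work, as an engineer would, in place of code of your own. Each camera call takes 0.05 s, during which the arm holds its last target. There are 200 camera calls.

## Task

Clear the drawing space: sweep the charcoal stick, the eraser and the sanding block across the flat wooden panel with the fingertips, through the open side of the three-sided wooden frame, until each lies wholly inside it. Only push them, gently; do not pinch or lift them, and leave the two small oil cups where they are.

Things in the scene. Friction and masses are not known exactly. Their poses are not given: they have to be found in the camera images.
- corral: low three-sided brown wooden frame fixed on the wooden panel, no floor; inside 210 mm wide, 110 mm deep; walls 14 mm thick, 28 mm high. Origin: panel-top height (z = 34 mm), middle of the open side (mouth). +x points straight in (back wall's inner face at x = 110 mm), y along the mouth (side walls at y = +-105 mm). The mouth faces the robot's right (world -y), turned up to 12 degrees either way
- board: plain flat wood panel (as painters use), lying fixed on the table, 370 mm (x) by 656 mm (y), 34 mm high; its smooth bare top, at z = 34 mm, carries everything listed. Origin: middle of its underside
- charcoal: black charcoal stick, 85 mm long (along its own y), 11 x 11 mm thick, about 10 g. Origin: middle of its underside. Like the other two pieces it lies loose on the panel out in front of the mouth, long side roughly across the way in (within 35 degrees)
- charcoal_a (a point): one end of the charcoal stick's long axis, 42 mm from its middle towards its own +y, 5 mm above its underside
- charcoal_b (a point): the other end of the charcoal stick's long axis, 42 mm from its middle towards its own -y, 5 mm above its underside
- eraser: grey-white eraser with rounded edges, 42 mm long (along its own y), 24 mm wide (x), 13 mm high, about 20 g. Origin: middle of its underside
- eraser_a (a point): one end of the eraser's long axis, 21 mm from its middle towards its own +y, 5 mm above its underside
- eraser_b (a point): the other end of the eraser's long axis, 21 mm from its middle towards its own -y, 5 mm above its underside
- block: wooden sanding block, a rectangular brick 75 mm long (along its own y), 45 mm wide (x), 30 mm high, about 70 g. Origin: middle of its underside
- block_a (a point): one end of the sanding block's long axis, 37.5 mm from its middle towards its own +y, 5 mm above its underside
- block_b (a point): the other end of the sanding block's long axis, 37.5 mm from its middle towards its own -y, 5 mm above its underside
- steel_cup: small round silver-coloured metal oil cup, 48 mm across, 25 mm high, loose, about 50 g; stands near the pieces. Origin: middle of its underside. To be left alone
- brass_cup: small round brass-coloured metal oil cup, 44 mm across, 25 mm high, loose, about 50 g; stands near the pieces. Origin: middle of its underside. To be left alone

How it is judged:
By the outcome, as a careful person would: the job done as asked, in the order asked, and still so for the second after the job is handed in, with the robot touching nothing.
It also fails if it takes over 64 s, if anything falls off the work surface, if the arm or the gripper's body presses on something with over 40 N, if the wrist force passes 120 N, or if a joint passes its speed limit or range.

## Working session

There is one attempt and no reset: what is moved stays moved. The work goes in short steps, Python scripts to look and compute and a shell command to move; the robot and the scene stay as the last step left them, time stands still between calls to the robot, and variables do not carry over. Pictures are saved under pics/ and viewed, at most 11 in all, crops included, and the job is handed in when it is done.

```bash
mkdir -p pics; ls; python3 - <<'E'
from workcell import env
import cv2,numpy as np
s=env.state();print(s['time_s'],s['ee_pos'],s['ee_rot'],s['gripper_width'])
for n in ['top','scene']:
    f=env.grab_frame(n);cv2.imwrite(f'pics/{n}0.png',f[:,:,::-1])
    m=env.camera_model(n);print(n,{k:np.round(v,3).tolist() for k,v in m.items()})
E
```

```text
pics
0.0 [141.44869847 556.79505477 213.12536061] [-1.79898010e+02 -6.57576573e-04  1.65747303e+02] 90.99997903007609
top {'fx': 513.604, 'fy': 513.604, 'cx': 278.255, 'cy': 201.087, 'camera_from_world': [[-0.077, -0.997, -0.003, 143.514], [0.976, -0.076, 0.205, -573.963], [-0.205, 0.012, 0.979, -783.189], [0.0, 0.0, 0.0, 1.0]]}
scene {'fx': 538.269, 'fy': 538.269, 'cx': 280.445, 'cy': 211.856, 'camera_from_world': [[0.478, -0.878, -0.002, -194.068], [0.415, 0.224, 0.882, -330.3], [-0.774, -0.422, 0.472, -504.962], [0.0, 0.0, 0.0, 1.0]]}
```

View pics/top0.png

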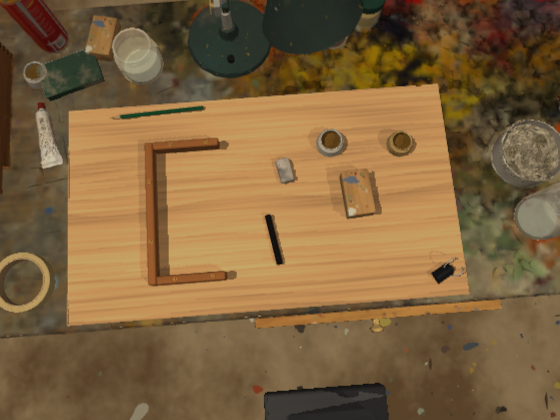

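View pics/scene0.png

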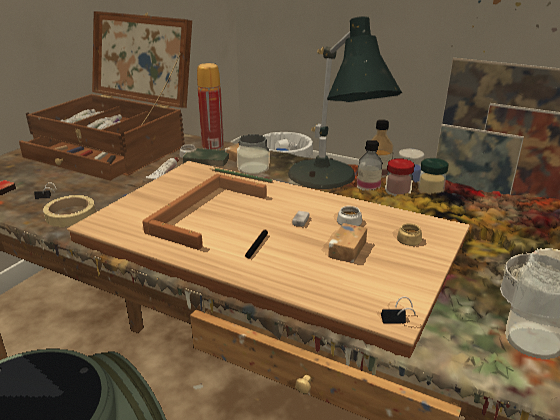

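Top view: the frame's opening is on the right (posts about (222,144) and (230,275)). The charcoal is at (274,239), the eraser (285,170), the block (358,194), the steel cup (330,142) and the brass cup (400,142). The scene view agrees. I'll zoom in for corners.

```bash
python3 - <<'E'
import cv2
t=cv2.imread('pics/top0.png');c=t[120:300,140:430]
cv2.imwrite('pics/topc.png',cv2.resize(c,(783,486),interpolation=cv2.INTER_CUBIC)) #2.7x
t=cv2.imread('pics/scene0.png');c=t[160:270,140:440]
cv2.imwrite('pics/scenec.png',cv2.resize(c,(780,286),interpolation=cv2.INTER_CUBIC)) #2.6x
E
```

```text
(no output)
```

View pics/topc.png

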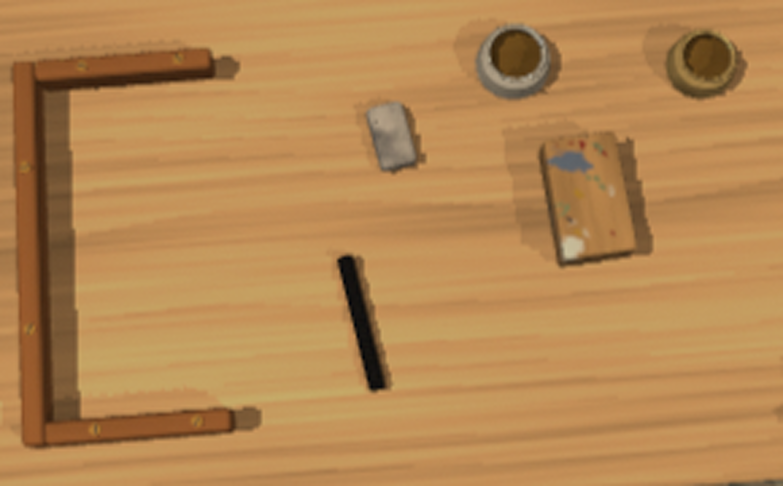

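View pics/scenec.png

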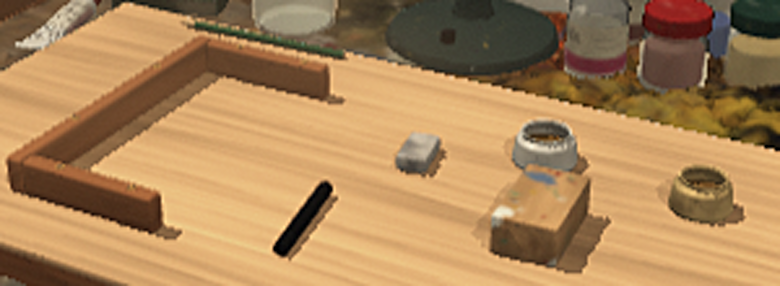

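The crops show the corners clearly: block top (541,145),(612,132),(634,248),(562,262); charcoal ends (346,257),(376,388); eraser centre about (391,135); frame tips (212,57),(233,418).

```bash
cat > h.py <<'E'
import numpy as np
from workcell import env
def ray(n,u,v):
    m=env.camera_model(n);T=np.array(m['camera_from_world']);R=T[:3,:3]
    d=R.T@np.array([(u-m['cx'])/m['fx'],-(v-m['cy'])/m['fy'],-1.]);return -R.T@T[:3,3],d
def onz(n,u,v,z):
    o,d=ray(n,u,v);return o+d*(z-o[2])/d[2]
def tri(a,b):
    (o1,d1),(o2,d2)=ray('top',*a),ray('scene',*b)
    t=np.linalg.lstsq(np.c_[d1,-d2],o2-o1,rcond=None)[0]
    return (o1+t[0]*d1+o2+t[1]*d2)/2
E
python3 - <<'E'
from h import *
np.set_printoptions(precision=1,suppress=True)
T=lambda p:(140+p[0]/2.7,120+p[1]/2.7)
S=lambda p:(140+p[0]/2.6,160+p[1]/2.6)
for n,a,b in [('blk',(541,145),(533,167)),('blk',(612,132),(591,177)),('blk',(634,248),(550,222)),('blk',(562,262),(491,208)),
 ('chF',(346,257),(325,184)),('chN',(376,388),(281,250)),('er',(391,133),(421,143)),('fr far',(212,52),(328,66)),('fr near',(233,418),(155,196)),('fr BL',(27,443),(12,162)),
 ('steel',(515,57),(548,135)),('brass',(707,60),(705,183))]: print(n,tri(T(a),S(b)))
for n,ps,z in [('blk',[(541,145),(612,132),(634,248),(562,262)],64),('ch',[(346,257),(376,388)],43),('er',[(368,110),(401,102),(416,158),(385,168)],47),
 ('fr',[(212,48),(212,67),(36,80),(44,424),(232,409),(234,428),(14,62),(27,443)],62),('steel',[(515,57)],59),('brass',[(707,60)],59)]:
    P=np.array([onz('top',*T(p),z)[:2] for p in ps]);print(n,P.tolist() and np.round(P,1).tolist(),P.mean(0))
s=env.state();print(s['ee_rot'],s['ee_pos'])
E
```

```text
blk [623.3  -9.8  58.2]
blk [626.5 -52.1  60.7]
blk [551.2 -54.3  67.3]
blk [547.5 -12.8  66.9]
chF [564.5 117.6  40.2]
chN [483.4 104.6  35.7]
er [640.9  82.7  44.9]
fr far [697.4 191.4  58.8]
fr near [469.6 191.3  59.2]
fr BL [465.8 312.9  54.3]
steel [682.    1.2  52.8]
brass [ 670.6 -118.4   51.9]
blk [[620.6, -6.9], [625.4, -51.1], [552.5, -56.2], [547.3, -12.1]] [586.4 -31.6]
ch [[564.2, 117.2], [482.5, 105.0]] [523.4 111.1]
er [[655.9, 96.6], [659.5, 75.5], [622.6, 69.1], [617.7, 88.9]] [639.   82.5]
fr [[699.1, 190.6], [686.7, 191.3], [686.8, 300.6], [474.9, 301.5], [475.2, 190.7], [464.0, 190.1], [699.6, 313.9], [464.6, 311.8]] [581.4 248.8]
steel [[679.5, 2.8]] [679.5   2.8]
brass [[668.3, -116.2]] [ 668.3 -116.2]
[-179.9   -0.   165.7] [141.5 556.9 213.2]
```

Frame interior is x 475–687, y 190–301. Charcoal, eraser and block heights agree with the text. I'll push along +y with the fingers spread across x (yaw 90), starting with the charcoal.

```bash
python3 -m jog '{"jaw":[40,40,40,40,40,40,40,40,40,40],"slide":[[0,0,0],[0,0,0],[0,0,0],[0,0,0],[0,0,0],[0,0,0],[0,0,0],[0,0,0],[0,0,0],[0,0,0]],"spin":[0.946,0.946,0.946,0.946,0.946,0.946,0.946,0.946,0.946,0.946]}'
python3 -m jog '{"jaw":[40,40,40,40,40,40,40,40,40,40],"slide":[[-1,0.8,0],[-1,0.8,0],[-1,0.8,0],[-1,0.8,0],[-1,0.8,0],[-1,0.8,0],[-1,0.8,0],[-1,0.8,0],[-1,0.8,0],[-1,0.8,0]],"spin":[0,0,0,0,0,0,0,0,0,0]}'
```

```text
time_s: 1.1
ee_pos: [141.5, 557.0, 213.4]
ee_rot: [-180.0, 0.1, 89.8]
force: [0.1, 0.7, -0.2]
gripper_width: 40.0
gripper_force: 0.0
time_s: 2.1
ee_pos: [382.5, 256.1, 213.7]
ee_rot: [-180.0, 0.0, 90.1]
force: [-0.2, 1.1, 0.3]
gripper_width: 40.2
gripper_force: 0.0
```

```bash
python3 -m jog '{"jaw":[40,40,40,40,40,40,40,40,40,40],"slide":[[-0.91,0.67,0],[-0.91,0.67,0],[-0.91,0.67,0],[-0.91,0.67,0],[-0.91,0.67,0],[-0.91,0.67,0],[-0.91,0.67,0],[0,0,1],[0,0,1],[0,0,1]],"spin":[0,0,0,0,0,0,0,0,0,0]}'
python3 -m jog '{"jaw":[40,40,40,40,40,40,40],"slide":[[0,0,0.8],[0,0,0.8],[0,0,0.6],[0,0,0.4],[0,0,0.2],[0,0,0],[0,0,0]],"spin":[0,0,0,0,0,0,0]}'
```

```text
time_s: 3.1
ee_pos: [522.7, 66.2, 122.7]
ee_rot: [-180.0, -0.0, 90.0]
force: [0.1, 0.4, -1.3]
gripper_width: 40.0
gripper_force: 0.0
time_s: 3.8
ee_pos: [523.5, 66.7, 40.6]
ee_rot: [179.9, -0.0, 90.1]
force: [-0.6, -0.0, 0.6]
gripper_width: 40.4
gripper_force: 0.0
```

```bash
python3 -m jog '{"jaw":[40,40,40,40,40,40,40,40,40,40],"slide":[[0.2,0,0.06],[0.15,0,0],[0.15,0,0],[0.15,0,0],[0.15,0,0],[0.15,0.01,0],[0.2,0.02,0],[0.2,0.03,0],[0.2,0.03,0],[0.2,0.03,0]],"spin":[0,0,0,0,0,0,0,0,0,0]}'
python3 - <<'E'
from h import *
import cv2
f=env.grab_frame('top');cv2.imwrite('pics/top1.png',cv2.resize(f[100:310,130:430],(750,525),interpolation=cv2.INTER_CUBIC)[:,:,::-1])
E
```

```text
time_s: 4.8
ee_pos: [526.5, 119.7, 38.1]
ee_rot: [180.0, -0.0, 90.1]
force: [-0.3, -0.0, 0.3]
gripper_width: 40.0
gripper_force: 0.1
```

View pics/top1.png

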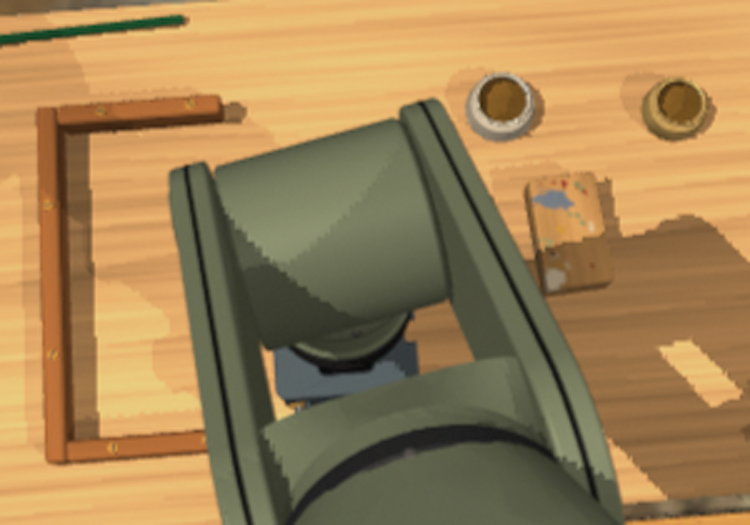

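The arm hides the charcoal from above. I'll keep pushing and check with the scene camera.

```bash
python3 -m jog '{"jaw":[40,40,40,40,40,40,40,40,40,40],"slide":[[0.2,0.03,0],[0.2,0.03,0],[0.2,0.03,0],[0.2,0.03,0],[0.2,0.02,0],[0.15,0,0],[0.1,0,0],[0,0,0],[0,0,0],[0,0,0]],"spin":[0,0,0,0,0,0,0,0,0,0]}'
python3 - <<'E'
from h import *
import cv2
a=env.grab_frame('scene');b=env.grab_frame('wrist')
c=np.vstack([cv2.resize(a[160:270,120:360],(600,275),interpolation=cv2.INTER_CUBIC),cv2.resize(b,(400,300))[:, :].repeat(1,1) if 0 else np.pad(cv2.resize(b,(400,300)),((0,0),(0,200),(0,0)))])
cv2.imwrite('pics/m2.png',c[:,:,::-1])
E
```

```text
time_s: 5.85
ee_pos: [530.5, 156.5, 38.1]
ee_rot: [-180.0, 0.0, 90.1]
force: [-0.1, -0.1, -0.1]
gripper_width: 40.1
gripper_force: 0.0
```

View pics/m2.png

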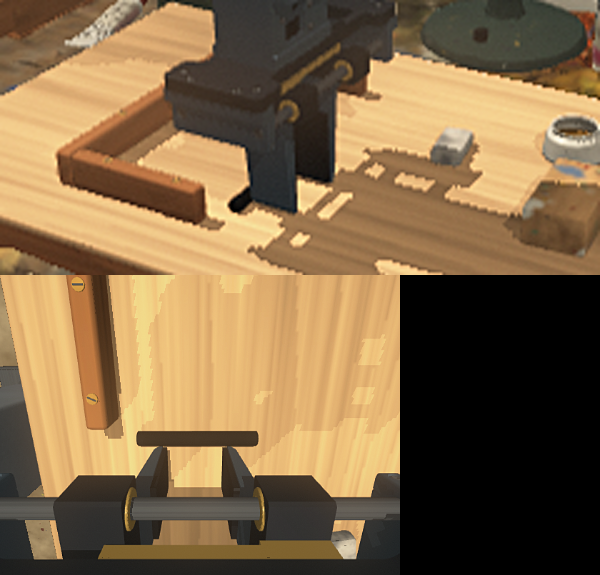

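The wrist view shows the charcoal squared against both fingertips at (197,438), with clear room to the frame's left arm. I'll push it on in.

```bash
python3 -m jog '{"jaw":[40,40,40,40,40,40,40,40,40,40],"slide":[[0.1,0,0],[0.2,0.01,0],[0.25,0.01,0],[0.25,0.01,0],[0.25,0.01,0],[0.25,0.01,0],[0.25,0.01,0],[0.25,0,0],[0.25,0,0],[0.25,0,0]],"spin":[0,0,0,0,0,0,0,0,0,0]}'
python3 -m jog '{"jaw":[40,40,40,40,40,40,40,40,40,40],"slide":[[0.25,0,0],[0.25,0,0],[0.25,0,0],[0.15,0,0],[0.1,0,0],[0.05,0,0],[0,0,0],[0,0,0],[-0.3,0,0],[-0.5,0,0]],"spin":[0,0,0,0,0,0,0,0,0,0]}'
python3 -m jog '{"jaw":[14,14,14,14,14,14,14],"slide":[[-0.5,0,-0.2],[0,0,-0.6],[0,0,-1],[0,0,-1],[-0.3,0.3,-0.3],[-1,1,0],[-1,1,0]],"spin":[0,0,0,0,0,0,0]}'
```

```text
time_s: 6.95
ee_pos: [532.3, 226.3, 38.2]
ee_rot: [180.0, -0.0, 90.1]
force: [0.6, 0.1, -0.2]
gripper_width: 39.9
gripper_force: 0.1
time_s: 7.95
ee_pos: [532.3, 232.6, 38.1]
ee_rot: [180.0, -0.0, 90.1]
force: [-0.1, -0.4, 0.3]
gripper_width: 39.7
gripper_force: 0.0
time_s: 8.65
ee_pos: [602.1, 147.3, 131.5]
ee_rot: [180.0, 0.0, 90.1]
force: [0.7, 0.2, 0.8]
gripper_width: 14.1
gripper_force: 0.0
```

```bash
python3 -m jog '{"jaw":[14,14,14,14,14,14,14,14],"slide":[[-0.86,0.29,0],[-0.86,0.29,0],[-0.86,0.29,0],[-0.86,0.29,0],[0,0,0.8],[0,0,0],[0,0,0],[0,0,0]],"spin":[0,0,0,0,0,0,0,0]}'
python3 - <<'E'
from h import *
import cv2
b=env.grab_frame('wrist')
cv2.imwrite('pics/m3.png',b[:,:,::-1])
E
```

```text
time_s: 9.45
ee_pos: [636.5, 46.0, 107.7]
ee_rot: [180.0, -0.0, 90.1]
force: [-0.1, 0.5, 0.3]
gripper_width: 14.1
gripper_force: 0.0
```

View pics/m3.png

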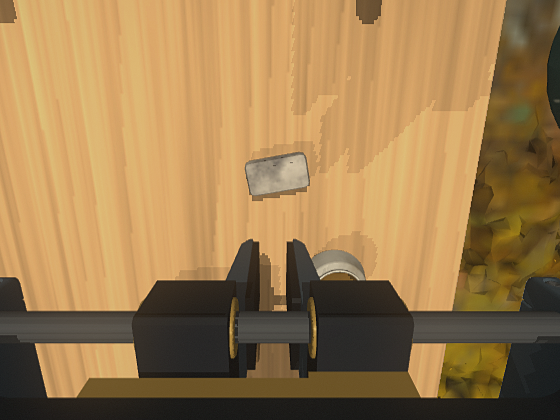

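The eraser (277,175) lies ahead of the fingertips. The steel cup (338,268) sits to the right and behind. Descending, then pushing the eraser.

```bash
python3 -m jog '{"jaw":[14,14,14,14,14,14,14,14,14,14],"slide":[[0,0.05,0.8],[0,0,0.7],[0,0,0.5],[0,0,0.2],[0,0,0.12],[0.15,0,0],[0.15,0,0],[0.15,0,0],[0.15,0,0],[0.15,0,0]],"spin":[0,0,0,0,0,0,0,0,0,0]}'
python3 -m jog '{"jaw":[14,14,14,14,14,14,14,14,14,14],"slide":[[0.2,0,0],[0.2,0,0],[0.2,0,0],[0.2,0,0],[0.2,-0.01,0],[0.2,-0.01,0],[0.2,-0.01,0],[0.15,-0.01,0],[0.1,0,0],[0,0,0]],"spin":[0,0,0,0,0,0,0,0,0,0]}'
python3 - <<'E'
from h import *
import cv2
b=env.grab_frame('wrist')
cv2.imwrite('pics/m4.png',b[:,:,::-1])
E
```

```text
time_s: 10.5
ee_pos: [638.0, 69.1, 38.0]
ee_rot: [180.0, -0.0, 90.1]
force: [-0.4, -1.0, 0.6]
gripper_width: 13.9
gripper_force: 0.1
time_s: 11.5
ee_pos: [636.5, 118.6, 37.5]
ee_rot: [180.0, -0.0, 90.1]
force: [-0.1, -0.1, 0.2]
gripper_width: 14.1
gripper_force: 0.0
```

View pics/m4.png

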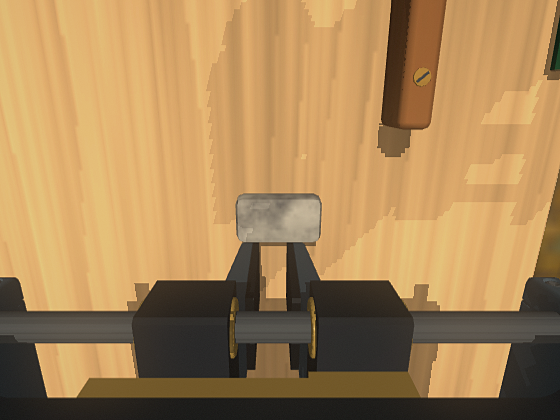

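The eraser sits square on the tips at (279,218), clear of the right arm at (408,120). Continuing.

```bash
python3 -m jog '{"jaw":[14,14,14,14,14,14,14,14,14,14],"slide":[[0.1,0,0],[0.2,0,-0.01],[0.25,0,0],[0.25,0,0],[0.25,0,0],[0.25,0,0],[0.25,0,0],[0.25,0,0],[0.25,0,0],[0.25,0,0]],"spin":[0,0,0,0,0,0,0,0,0,0]}'
python3 -m jog '{"jaw":[14,14,14,14,14,14,14,14,14,14],"slide":[[0.25,0,0],[0.25,0,0],[0.25,0,0],[0.25,0,0],[0.25,0,0],[0.25,0,0],[0.15,0,0],[0.1,0,0],[0.05,0,0],[0,0,0]],"spin":[0,0,0,0,0,0,0,0,0,0]}'
python3 -m jog '{"jaw":[14,14,14,14,14,40,40,40,40,40],"slide":[[0,0,0],[-0.3,0,0],[-0.6,0,0],[-0.3,0,-0.4],[0,0,-1],[0,0,-1],[-0.5,-0.2,-0.4],[-1,-0.2,0],[-1,-0.2,0],[-1,-0.2,0]],"spin":[0,0,0,0,0,0,0,0,0,0]}'
```

```text
time_s: 12.55
ee_pos: [636.4, 187.7, 37.8]
ee_rot: [-180.0, -0.0, 90.1]
force: [-0.4, -0.4, 0.2]
gripper_width: 14.1
gripper_force: 0.1
time_s: 13.55
ee_pos: [636.3, 241.2, 37.8]
ee_rot: [-180.0, -0.0, 90.1]
force: [0.2, -0.8, 0.7]
gripper_width: 14.2
gripper_force: 0.0
time_s: 14.55
ee_pos: [611.1, 97.4, 121.9]
ee_rot: [-180.0, 0.0, 90.1]
force: [0.3, 0.6, -1.0]
gripper_width: 40.1
gripper_force: 0.0
```

```bash
python3 -m jog '{"jaw":[40,40,40,40,40,40,40,40,40,40],"slide":[[-1,-0.14,0],[-1,-0.14,0],[-1,-0.14,0],[-1,-0.14,0],[-1,-0.14,0],[-1,-0.14,0],[0,0,0],[0,0,0.5],[0,0,0],[0,0,0]],"spin":[0,0,0,0,0,0,0,0,0,0]}'
python3 - <<'E'
from h import *
import cv2
b=env.grab_frame('wrist');a=env.grab_frame('top')
cv2.imwrite('pics/m5.png',np.vstack([cv2.resize(b,(400,300)),cv2.resize(a[120:300,130:370],(400,300))])[:,:,::-1])
E
```

```text
time_s: 15.55
ee_pos: [586.7, -80.0, 106.7]
ee_rot: [-179.9, -0.0, 90.1]
force: [0.2, 0.2, -0.1]
gripper_width: 39.6
gripper_force: 0.0
```

View pics/m5.png

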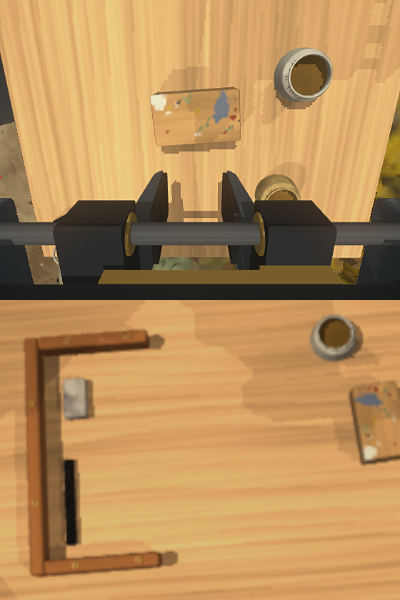

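Charcoal and eraser lie well inside the frame. The block (197,118 in the wrist view) is just ahead of the fingers, with both cups clear. Descending and pushing the block.

```bash
python3 -m jog '{"jaw":[40,40,40,40,40,40,40,40,40,40],"slide":[[-0.06,0,0.8],[0,0,0.7],[0,0,0.4],[0,0,0.2],[0,0,0],[0.15,0,0],[0.15,0,0],[0.15,0,0],[0.15,0,0],[0.2,0,0]],"spin":[0,0,0,0,0,0,0,0,0,0]}'
python3 -m jog '{"jaw":[40,40,40,40,40,40,40,40,40,40],"slide":[[0.2,0,0],[0.25,0,0],[0.25,0,0],[0.25,0,0],[0.25,0,0],[0.25,0,0],[0.25,0,0],[0.25,0,0],[0.25,0,0],[0.25,0,0]],"spin":[0,0,0,0,0,0,0,0,0,0]}'
python3 -m jog '{"jaw":[40,40,40,40,40,40,40,40,40,40],"slide":[[0.25,0,0],[0.25,0,0],[0.25,0,0],[0.25,0,0],[0.25,0,0],[0.25,0,0],[0.25,0,0],[0.2,0,0],[0.1,0,0],[0,0,0]],"spin":[0,0,0,0,0,0,0,0,0,0]}'
python3 - <<'E'
from h import *
import cv2
b=env.grab_frame('wrist')
cv2.imwrite('pics/m6.png',b[:,:,::-1])
E
```

```text
time_s: 16.65
ee_pos: [587.9, -57.6, 44.3]
ee_rot: [179.9, 0.0, 90.1]
force: [0.6, -1.2, 0.8]
gripper_width: 40.3
gripper_force: 0.7
time_s: 17.65
ee_pos: [587.3, 16.4, 43.8]
ee_rot: [-180.0, -0.0, 90.1]
force: [-0.5, -1.5, 0.4]
gripper_width: 39.9
gripper_force: 0.6
time_s: 18.65
ee_pos: [587.3, 77.8, 43.8]
ee_rot: [-180.0, -0.0, 90.1]
force: [0.3, 0.3, 0.3]
gripper_width: 40.0
gripper_force: 0.0
```

View pics/m6.png

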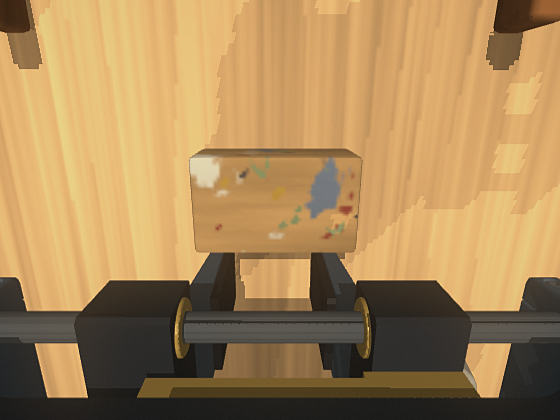

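The block (276,203) is square and midway between the frame's arms at (20,30) and (510,30). Finishing the push.

```bash
python3 -m jog '{"jaw":[40,40,40,40,40,40,40,40,40,40],"slide":[[0.1,0,0],[0.2,0,0],[0.25,0,0],[0.25,0,0],[0.25,0,0],[0.25,0,0],[0.25,0,0],[0.25,0,0],[0.25,0,0],[0.25,0,0]],"spin":[0,0,0,0,0,0,0,0,0,0]}'
python3 -m jog '{"jaw":[40,40,40,40,40,40,40,40,40,40],"slide":[[0.25,0,0],[0.25,0,0],[0.25,0,0],[0.25,0,0],[0.2,0,0],[0.15,0,0],[0.1,0,0],[0,0,0],[0,0,0],[-0.3,0,0]],"spin":[0,0,0,0,0,0,0,0,0,0]}'
python3 -m jog '{"jaw":[40,40,40,40,40,40,40,40,40,40],"slide":[[-0.6,0,0],[-0.3,0,-0.4],[0,0,-1],[0,0,-1],[-0.5,0,-1],[-1,0,0],[-1,0,0],[-1,0,0],[-1,0,0],[-1,0,0]],"spin":[0,0,0,0,0,0,0,0,0,0]}'
python3 -m jog '{"jaw":[40,40,40,40],"slide":[[-1,0,0],[-1,0,0],[-0.5,0,0],[0,0,0]],"spin":[0,0,0,0]}'
python3 - <<'E'
from h import *
import cv2
a=env.grab_frame('top')
cv2.imwrite('pics/m7.png',cv2.resize(a[120:300,140:430],(783,486),interpolation=cv2.INTER_CUBIC)[:,:,::-1])
E
```

```text
time_s: 19.7
ee_pos: [587.2, 146.9, 43.8]
ee_rot: [-180.0, -0.0, 90.1]
force: [-0.6, -0.1, -0.8]
gripper_width: 39.8
gripper_force: 0.2
time_s: 20.7
ee_pos: [587.4, 181.0, 43.9]
ee_rot: [180.0, -0.0, 90.1]
force: [-0.1, -0.5, -0.0]
gripper_width: 40.0
gripper_force: 0.0
time_s: 21.7
ee_pos: [587.2, -13.6, 147.0]
ee_rot: [179.9, 0.0, 90.0]
force: [0.7, -0.0, -0.8]
gripper_width: 39.9
gripper_force: 0.0
time_s: 22.1
ee_pos: [587.4, -88.4, 146.5]
ee_rot: [180.0, 0.0, 89.9]
force: [-0.0, 0.7, 0.3]
gripper_width: 39.9
gripper_force: 0.0
```

View pics/m7.png

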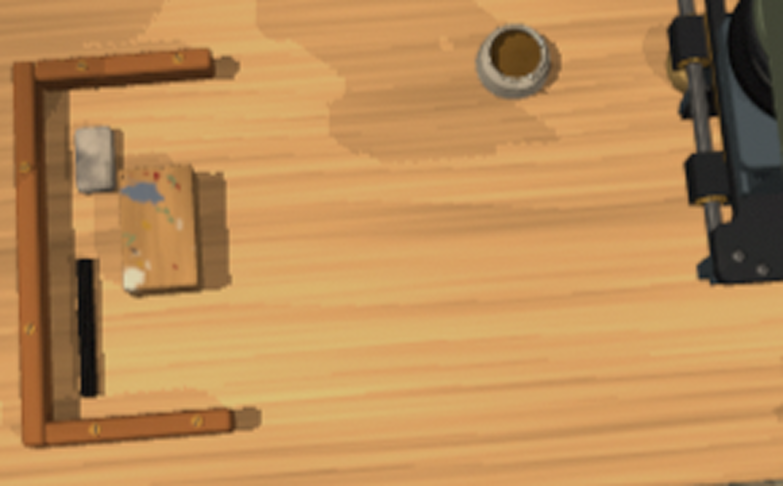

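All three look inside: block (160,228), eraser (97,158), charcoal (88,328). The steel cup hasn't moved. I'll check the block's margin numerically.

```bash
python3 - <<'E'
from h import *
T=lambda p:(140+p[0]/2.7,120+p[1]/2.7)
for p,z in [((191,166),64),((198,286),64),((213,57),62),((233,418),62),((515,57),59)]: print(onz('top',*T(p),z).round(1))
E
```

```text
[624.  207.2  64. ]
[549.7 206.7  64. ]
[693.2 190.3  62. ]
[469.9 190.4  62. ]
[679.5   2.8  59. ]
```

The block's rear edge is about 17 mm past the mouth, and the robot is clear of everything.

```bash
python3 -c "
from workcell import env
print(env.job_done())"
```

```text
the job is handed in; nothing more can be done
None
```

The charcoal stick, eraser and sanding block were pushed, in that order, wholly inside the frame without pinching or lifting; the fingers stayed clear of both oil cups, and I handed the job in at about 22 s.

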